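Bring the trolley wheel's valve to the top for pumping

ROBOT

A 6-joint arm with a two-finger parallel gripper is mounted at the origin on the work surface. World frame = base frame: x ahead of the robot, y to its left, z up, the work surface at z = 0. Lengths are in mm, angles in rad, forces in N, time in s.
With the tool pointing down it reaches from about 275 to 750 mm from the base axis. Payload 10.2 kg.
Tool frame: the origin (TCP) lies at the very end of the fingers, on their centre line; the grasp point (between the pads) lies 19 mm behind it (ctrl.grip_depth is the distance from the TCP to the grasp point, in mm); z points along the fingers, x is the direction in which the jaws open and shut, and the axes are right-handed (so a half turn about z gives the same grasp; the last joint's range is limited). The gripper opens to 85 mm and grips with 20 to 120 N. Pads are 22 mm wide; open, the fingers measure 114 mm over their backs; the gripper's body (76 mm by 85 mm) begins 54 mm behind the grasp point. The pads swing forward as they close: fully open they stand 13 mm farther back than shut.
Start: joints at [1.053, 0.313, 1.498, -0, 1.331, -0.223], TCP at [152.551, 502.354, 231.294] pointing down, gripper open.
Joint ranges: [-2.94, 2.94], [-0.97, 2.17], [0.19, 2.56], [-1.23, 4.37], [0.02, 3.11], [-2.88, 2.88]. Speed limits (rad/s): [2.39, 2.39, 3.01, 3.14, 3.14, 3.14].

INTERFACE

Orientations are given as a unit quaternion [w, x, y, z].
In Python, from rig import ctrl gives the robot as it stands.
- The arm moves only by the tool play_rows, never from a script. Its argument "motion" is a list of rows, each a list of 2 entries, a list of its own where there are three numbers: the shift along the tool's x, y, z in mm, then the turn, a rotation vector about the tool's x, y, z in degrees. A call has 1 to 20 rows; each row shifts and turns the commanded pose from where the row before left it, along the tool's axes as they then stand; what a row does not reach is not made up. A row lasts 1/12 s, in which the tool goes at most 41.7 mm and 7.16 degrees, less where a joint would pass 70% of its speed; a pose out of reach is approached as far as the arm can. A call with a gripper value outside its range is refused whole. "fingers" is the finger opening in mm, from 0 to 85.4, set as the call begins (left out, the last holds). The fingers move at their own pace and stop on an object; "squeeze" is the grip in N (left out, the last holds). Time passes only in rows, so rows that do not move let the fingers close. It gives the time, the measured TCP pose, the force and the opening at its end, in the units of the state.
- ctrl.sense(): the state, without advancing time (a new reading comes with each control period).
- ctrl.capture(name): name is "scene" or "top" or "wrist"; returns the picture (420x560x3 uint8, red, green, blue); there is no depth.
- ctrl.get_calibration(name): a dict with "K" (3x3 intrinsics, pixels), "R" (3x3) and "t" (3): a world point X has camera coordinates R X + t; the wrist camera has in their place "tool_from_camera" (4x4, takes a point from camera to tool coordinates, whose origin is the TCP and whose axes are the tool frame's). Camera axes: x right, y down, z forward; pixel columns grow to the right and rows downward; lengths in mm; the calibration is good to about 2 mm. The wrist camera is an equidistant fisheye: a pixel r from the principal point sees the ray r / f radians off the axis. A picture is of the moment at which its call begins: read the wrist's pose just before it. get_calibration takes no time and is no camera call.
- ctrl.finish_job(): hands the job in, once; it reports no verdict.
Trained networks look in the newest picture that a camera, given by its name, has taken for a name from the list of things; names that differ only in an ending like _2 or _b are one class to them, and where a whole thing is asked for, a point or a joint stands for the part that bears it (a point fixed in the world has none). Each returns a list of dicts, best first, with "p" (0 to 1); they miss things now and then, are a little off and sometimes report something else, mostly with a low value. They report only what shows in the picture. A call takes as long as a camera call.
- ctrl.spot_in(camera, name): "position" ([column, row] as shares, 0 to 1, of the picture: columns of its width, rows of its height, amid what is visible of it).
The state is a dict: "time_s": time; "joints": joint angles; "dq": joint speeds; "tau": joint torques, N m; "eef_pos": TCP position; "ee_rot": TCP orientation; "force": force on the tool from outside, world axes, zero at the start; "wrist_torque": the same for the moment, N m; "grip_width": opening from 0.0 (shut) to 1.0 (fully open).
Only numpy, scipy, OpenCV 4.12 (cv2) and the standard library are available. Lean on these libraries where they do the work, as an engineer would, in place of code of your own. Each camera call takes 0.05 s, during which the arm holds its last target. There are 200 camera calls.

TASK

The trolley wheel on the bench stand is to be pumped up next. Turn it by gently pushing its spokes round, one after another, with the fingertips until the valve stem is straight up from the hub, at the very top of the wheel, and leave it at rest there. Only push the spokes, do not grip them; do not push on the tyre or the valve, and leave everything else on the bench where it is.

Things in the scene. Friction and masses are not known exactly. Their poses are not given: they have to be found in the camera images.
- stand: Grey steel wheel stand, fixed to the bench: base plate 12 mm thick, 170 mm wide (y), from 110 mm in front of to 130 mm behind the origin; post behind the wheel (70 mm behind the origin, 127 mm tall) with a 22 mm thick axle. Origin on the bench, vertically below the wheel's centre; x level, away from the robot, into the wheel; z up. The wheel's open face looks to -x and up.
- hub (a point): Centre of the wheel on its axle, 175 mm above the bench, fixed, with the stand's axes. The wheel leans back 40 degrees from vertical (top edge away from the robot): in the stand's axes, hub to top of wheel is (0.643, 0, 0.766); straight through the wheel from its open face to its back is (0.766, 0, -0.643).
- wheel (a joint): Turn of the wheel, rad: 0 or any whole turn when the valve is at the top; grows clockwise as seen from the robot (the top goes to the stand's -y). Starts 100 to 260 degrees clockwise from the top; turns freely several turns either way. The axle drags (0.22 N m): 3 to 4 N at mid-spoke turns it, and it stops almost at once and stays when the push ends.
- spokes: Five straight grey spokes, part of the wheel, 14 x 14 mm in section, centred on its mid-plane, from the hub (46 mm diameter, 52 mm long; steel nut to 39 mm in front of the centre) to the rim (inner radius 93 mm), at 36, 108, 180, 252 and 324 degrees from the valve. Origin at the hub centre, z towards the valve, x along the axle to the back. The gaps are open right through, but for the valve.
- tyre: Grey rim (32 mm wide along the axle) with a black tyre, outside diameter 280 mm, 44 mm thick along the axle, inner radius of the rim 93 mm. Part of the wheel, origin at the hub. Not to be pushed.
- valve: The valve stem, part of the wheel: brass, 8 mm thick with a black cap 10 mm thick, sticking inward from the rim towards the hub in the middle of the opening between two spokes. Origin at the cap's free end, 61 mm from the wheel's centre; it reaches from there out to the rim. Not to be pushed.
- spray: Bystander: spray can 170 mm tall, 52 mm diameter, standing to the left of the wheel (stand's +y). Origin under its centre.
- castor: Bystander: a castor 90 mm tall standing wheel up on its 70 x 60 mm plate, to the right of the wheel. Origin under its centre.
- spanner: Bystander: steel spanner about 160 mm long, lying to the right of the stand's base plate. Origin at the underside of its middle.
- bearing: Bystander: bearing ring 32 mm outside, 10 mm thick, lying on the front left of the stand's base plate under the wheel. Origin under its centre.
- tape: Bystander: roll of tape 90 mm outside, 24 mm thick, lying flat. Origin under its centre.
- driver: Bystander: screwdriver lying on the bench. Origin at the underside of its middle.
- mug: Bystander: white mug 80 mm wide, 95 mm tall. Origin under its centre.

How it is judged:
By the outcome, as a careful person would: the job done as asked, in the order asked, and still so for the second after the job is handed in, with the robot touching nothing.
It also fails if it takes over 67 s, if anything falls off the work surface, if the arm or the gripper's body presses on something with over 40 N, if the wrist force passes 120 N, or if a joint passes its speed limit or range.

## Working session

There is one attempt and no reset: what is moved stays moved. The work goes in short steps, Python scripts to look and compute and a tool call to move; the robot and the scene stay as the last step left them, time stands still between calls to the robot, and variables do not carry over. Pictures are saved under pics/ and viewed, about 8 in all and at most 12, crops included, and the job is handed in when it is done.

Besides the shell and the picture viewer there is one more tool, called after "Call:" as name(argument=value, ...), one argument or row to a line, values as JSON. play_rows: Moves the arm, as the interface text tells. Its arguments: {"type":"object","properties":{"motion":{"type":"array"},"fingers":{"type":"number"},"squeeze":{"type":"number"}},"required":["motion"]}

```bash
mkdir -p pics; ls; python3 - <<'E'
from rig import ctrl
import cv2,numpy as np
s=ctrl.sense(); print(s)
for c in("scene","top"):
    im=ctrl.capture(c); cv2.imwrite(f"pics/{c}0.png",im[:,:,::-1])
    k=ctrl.get_calibration(c); print(c,{a:np.round(b,3).tolist() for a,b in k.items()})
    for n in("hub","wheel","valve","spokes","stand","spray","castor","mug"):
        try:print(n,[(np.round(d['position'],4).tolist(),round(d['p'],2)) for d in ctrl.spot_in(c,n)][:2])
        except Exception as e:print(n,e)
k=ctrl.get_calibration("wrist");print({a:np.round(b,3).tolist() for a,b in k.items()})
E
```

```text
pics
{'time_s': 0.0, 'joints': array([ 1.05259622e+00,  3.13493298e-01,  1.49844066e+00, -1.29169581e-05,
        1.33099304e+00, -2.23384019e-01]), 'dq': array([ 0.00096916,  0.00062269, -0.00065069, -0.00102975, -0.00104205,
       -0.00043863]), 'tau': array([-1.10755541e-04, -4.12266827e+01, -2.59745497e+01, -1.92323259e-04,
        4.09874061e-03, -3.14299473e-05]), 'eef_pos': array([152.42272894, 502.11902485, 230.71157404]), 'ee_rot': array([ 2.74496472e-04,  8.03293334e-01,  5.95583222e-01, -6.08116271e-04]), 'force': array([-0.28774602,  0.26425965, -0.07561754]), 'wrist_torque': array([ 0.06645403,  0.01739272, -0.01695943]), 'grip_width': 0.9982838366808158}
scene {'K': [[489.845, 0.0, 288.879], [0.0, 489.845, 206.959], [0.0, 0.0, 1.0]], 'R': [[-0.356, 0.934, 0.014], [0.589, 0.236, -0.773], [-0.725, -0.267, -0.635]], 't': [238.73, -194.953, 1624.146]}
hub [([0.5634, 0.5614], 0.6)]
wheel [([0.5734, 0.4862], 0.69), ([0.7754, 0.5514], 0.66)]
valve [([0.6245, 0.5717], 0.17)]
spokes [([0.5825, 0.5021], 0.72)]
stand [([0.5659, 0.5626], 0.78)]
spray [([0.7189, 0.6274], 0.64)]
castor [([0.4102, 0.579], 0.84)]
mug [([0.2105, 0.5569], 0.73)]
top {'K': [[497.849, 0.0, 275.803], [0.0, 497.849, 203.318], [0.0, 0.0, 1.0]], 'R': [[0.025, -1.0, 0.005], [-0.973, -0.025, -0.23], [0.23, 0.001, -0.973]], 't': [-61.973, 569.001, 1474.202]}
hub [([0.4479, 0.4895], 0.64)]
wheel [([0.4459, 0.4798], 0.85)]
valve [([0.4461, 0.4829], 0.35)]
spokes [([0.4434, 0.4657], 0.59), ([0.4452, 0.484], 0.38)]
stand [([0.4484, 0.491], 0.6)]
spray [([0.3189, 0.4783], 0.6)]
castor [([0.5663, 0.4729], 0.81)]
mug [([0.7152, 0.4052], 0.7)]
{'K': [[325.192, 0.0, 279.611], [0.0, 325.192, 212.768], [0.0, 0.0, 1.0]], 'tool_from_camera': [[1.0, -0.0, -0.0, 0.842], [0.0, 0.957, 0.289, -74.833], [0.0, -0.289, 0.957, -141.358], [0.0, 0.0, 0.0, 1.0]]}
```

```bash
python3 - <<'E'
import cv2,numpy as np
a=cv2.imread("pics/scene0.png"); b=cv2.imread("pics/top0.png")
print(a.shape)
a=cv2.resize(a[130:330,180:480],(780,520),interpolation=cv2.INTER_CUBIC)
b=cv2.resize(b[110:290,130:400],(780,520),interpolation=cv2.INTER_CUBIC)
cv2.imwrite("pics/a.png",a);cv2.imwrite("pics/b.png",b)
E
```

```text
(420, 560, 3)
```

View pics/a.png

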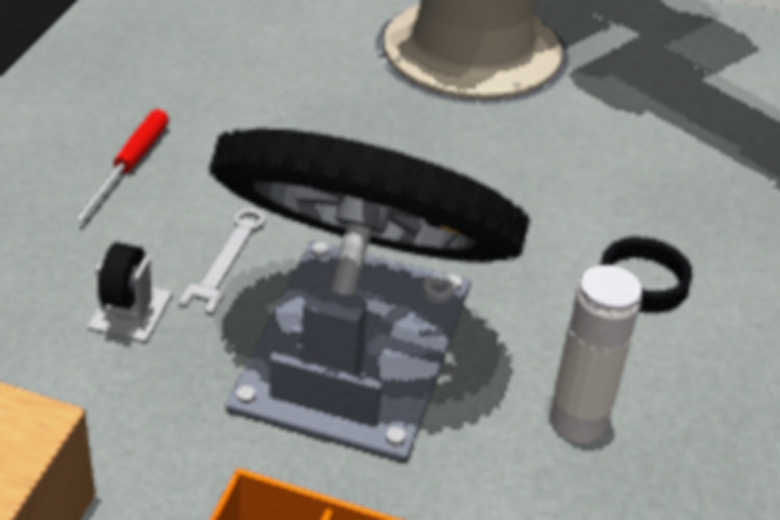

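View pics/b.png

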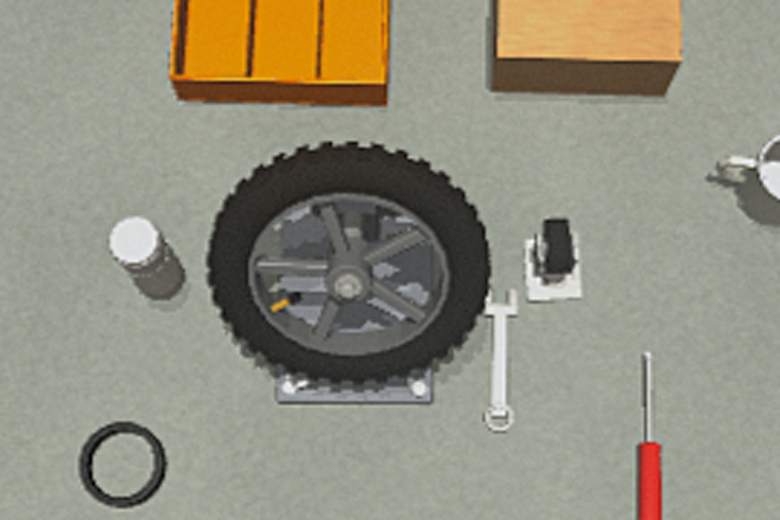

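The top view shows the wheel clearly: hub nut at crop (347,285), valve at lower left (282,303), and spoke ends near (326,207), (426,232), (420,317), (318,336) and (257,266). The scene view only shows the wheel's back. I'll fit the stand pose and wheel angle from the top view.

```bash
cat > h.py <<'E'
import numpy as np,cv2
from scipy.optimize import least_squares
from scipy.spatial.transform import Rotation as Rn
from rig import ctrl
UP=np.array([.6428,0,.766]);AX=np.array([.766,0,-.6428]);Y=np.array([0,1.,0])
HUB=np.array([0,0,175.])
def rim(r,phi,off=0): # phi deg clockwise from top, stand axes
    p=np.radians(phi); return HUB+r*(np.cos(p)*UP-np.sin(p)*Y)+off*AX
def world(P,s):
    c,n=np.cos(s[2]),np.sin(s[2]); P=np.atleast_2d(P)
    return np.c_[c*P[:,0]-n*P[:,1]+s[0],n*P[:,0]+c*P[:,1]+s[1],P[:,2]]
def proj(P,cam="top"):
    k=ctrl.get_calibration(cam);q=np.atleast_2d(P)@np.array(k["R"]).T+k["t"];q=q@np.array(k["K"]).T
    return q[:,:2]/q[:,2:]
E
python3 - <<'E'
from h import *
u=lambda p:np.array(p)/2.8889+[130,110]
pts=u([(276,403),(433,402),(347,289),(326,207),(426,232),(420,317),(318,336),(257,266),(293,298),(272,310)])
def model(v):
    th=v[3]
    P=[[-110,85,0],[-110,-85,0],HUB-39*AX]+[rim(91,th+a,-5) for a in(108,180,252,324,36)]+[rim(61,th),rim(91,th)]
    return proj(world(P,v[:3]))
r=least_squares(lambda v:(model(v)-pts).ravel(),[500,50,0,250],x_scale=[100,100,.1,10])
print(r.x,np.round(r.fun.reshape(-1,2),1).tolist())
s=r.x[:3]; np.save("s.npy",r.x)
print("hub",world(HUB,s))
E
```

```text
[5.42948340e+02 2.48741839e+01 3.63772511e-02 2.38498933e+02] [[0.6, 0.7], [-0.0, 0.4], [0.0, 1.5], [-1.2, -3.0], [0.1, 0.2], [-0.6, 0.5], [-0.4, 0.9], [-0.4, 0.6], [1.6, -0.9], [0.4, -0.7]]
hub [[542.94834029  24.87418391 175.        ]]
```

```bash
cat >> h.py <<'E'
v=np.load("s.npy");S=v[:3]
def goal(r,phi,off): return world(rim(r,phi,off),S)[0]
def Rgoal():
    return Rn.from_euler('z',S[2])*Rn.from_matrix(np.c_[Y,UP,AX])
def tool():
    s=ctrl.sense();q=np.array(s["ee_rot"]);return np.array(s["eef_pos"]),Rn.from_quat(np.r_[q[1:],q[0]]),s
def delta(g): # to world point g in tool axes now, and turn to Rgoal
    p,R,_=tool();return R.inv().apply(g-p),np.degrees((R.inv()*Rgoal()).as_rotvec())
E
python3 - <<'E'
from h import *
g=goal(62,18,-110);print(g,goal(62,18,0))
d,w=delta(g);print(d,w)
E
```

```text
[497.31883509   4.04183811 290.87557607] [581.52309042   7.10630931 220.16757607]
[-376.64631095  474.6698689   -59.56266215] [-49.52754279   8.27779252 -17.75036644]
```

Call:
play_rows(
  motion=[
    [[-21,26,-4],[0,0,0]],
    [[-21,26,-4],[0,0,0]],
    [[-21,26,-4],[0,0,0]],
    [[-21,26,-4],[0,0,0]],
    [[-21,26,-4],[0,0,0]],
    [[-21,26,-4],[0,0,0]],
    [[-21,26,-4],[0,0,0]],
    [[-21,26,-4],[0,0,0]],
    [[-21,26,-4],[0,0,0]],
    [[-21,26,-4],[0,0,0]],
    [[-21,26,-4],[0,0,0]],
    [[-21,26,-4],[0,0,0]],
    [[-21,26,-4],[0,0,0]],
    [[-21,26,-4],[0,0,0]],
    [[-21,26,-4],[0,0,0]],
    [[-21,26,-4],[0,0,0]],
    [[-21,26,0],[0,0,0]],
    [[0,0,0],[0,0,0]],
  ],
  fingers=0,
)

```text
time_s: 2.4
eef_pos: [473.9, 28.3, 294.8]
ee_rot: [0.0, 0.805, 0.594, -0.0]
force: [-0.0, 0.3, 0.3]
grip_width: -0.001
```

Call:
play_rows(
  motion=[
    [[0,0,0],[-5,0.8,-1.8]],
    [[0,0,0],[-5,0.8,-1.8]],
    [[0,0,0],[-5,0.8,-1.8]],
    [[0,0,0],[-5,0.8,-1.8]],
    [[0,0,0],[-5,0.8,-1.8]],
    [[0,0,0],[-5,0.8,-1.8]],
    [[0,0,0],[-5,0.8,-1.8]],
    [[0,0,0],[-5,0.8,-1.8]],
    [[0,0,0],[-5,0.8,-1.8]],
    [[0,0,0],[-4.5,0.8,-1.8]],
    [[0,0,0],[0,0,0]],
    [[0,0,0],[0,0,0]],
  ],
)

```text
time_s: 3.4
eef_pos: [471.5, 32.9, 295.3]
ee_rot: [0.289, 0.633, 0.654, 0.297]
force: [-0.3, 0.6, 0.6]
grip_width: 0.0
```

```bash
python3 - <<'E'
from h import *
print(delta(goal(62,18,-110)),tool()[2]["joints"],tool()[2]["time_s"],tool()[2]["force"])
print(delta(goal(62,18,10)))
ctrl.sense();cal=ctrl.get_calibration("wrist");p,R,_=tool();im=ctrl.capture("wrist")
T=np.array(cal["tool_from_camera"]);K=np.array(cal["K"])
im=im[:,:,::-1].copy();raw=im.copy()
def pw(P):
    q=np.linalg.inv(T)@np.r_[R.inv().apply(P-p),1];n=np.hypot(q[0],q[1]);a=np.arctan2(n,q[2])*K[0,0]
    return int(K[0,2]+a*q[0]/n),int(K[1,2]+a*q[1]/n)
for f in range(0,360,15):cv2.circle(im,pw(goal(93,f,-16)),1,(0,0,255),-1)
for o in(36,108,180,252,324):
    cv2.line(im,pw(goal(25,v[3]+o,-7)),pw(goal(93,v[3]+o,-7)),(0,255,0),1)
cv2.line(im,pw(goal(61,v[3],0)),pw(goal(93,v[3],0)),(255,0,255),1)
cv2.imwrite("pics/w.png",im);cv2.imwrite("pics/wraw.png",raw)
E
```

```text
(array([-29.63609859,  12.94434803,  21.64324498]), array([-1.02845002,  0.22170412, -0.06624265])) [-0.33190929 -0.25177881  2.14651516  0.59275321  0.50030621 -2.35121939] 3.4 [-0.28291637  0.57903729  0.56551111]
(array([-29.17055577,  15.09788261, 141.61988627]), array([-1.02845002,  0.22170412, -0.06624265]))
```

View pics/w.png

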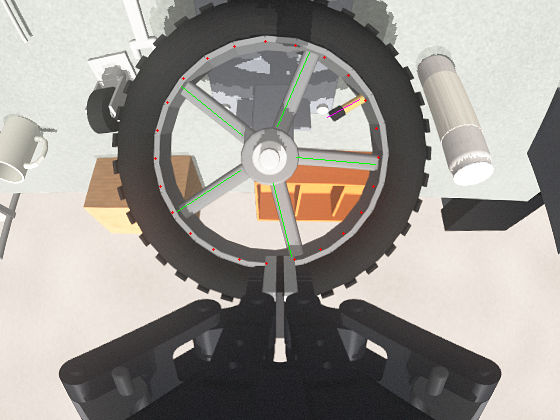

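The wrist view is turned 180°, with the wheel top at the bottom. The overlay fits within about 2 mm: hub at (270,157), valve at (345,108) and the fingers at the bottom. Next I'll work out the rows for the first push.

```bash
cat >> h.py <<'E'
def arc(r,f0,f1,step):
    n=max(1,int(round(abs(f1-f0)/step)));p=[rim(r,f,0) for f in np.linspace(f0,f1,n+1)]
    d=np.diff(p,axis=0);return np.round(np.c_[d@Y,d@UP],1).tolist()
E
python3 - <<'E'
from h import *
print(delta(goal(61,22,-60)),delta(goal(61,22,9)))
print(arc(61,22,97,4))
E
```

```text
(array([-33.10087584,  10.71387671,  71.65189285]), array([-0.99717999,  0.22246198, -0.0345019 ])) (array([-32.8326296 ,  11.91458213, 140.63912367]), array([-0.99717999,  0.22246198, -0.0345019 ]))
[[-3.8, -1.7], [-3.7, -2.0], [-3.6, -2.2], [-3.4, -2.5], [-3.2, -2.7], [-3.0, -2.9], [-2.8, -3.1], [-2.6, -3.3], [-2.4, -3.5], [-2.1, -3.6], [-1.9, -3.8], [-1.6, -3.9], [-1.3, -4.0], [-1.1, -4.1], [-0.8, -4.1], [-0.5, -4.2], [-0.2, -4.2], [0.1, -4.2], [0.4, -4.2]]
```

Call:
play_rows(
  motion=[
    [[-11,4,0],[-1,0.2,0]],
    [[-11,4,0],[0,0,0]],
    [[-11,4,0],[0,0,0]],
    [[0,0,15],[0,0,0]],
    [[0,0,15],[0,0,0]],
    [[0,0,15],[0,0,0]],
    [[0,0,15],[0,0,0]],
    [[0,0,10],[0,0,0]],
    [[0,0,0],[0,0,0]],
  ],
)

```text
time_s: 4.2
eef_pos: [535.5, 2.7, 258.4]
ee_rot: [0.292, 0.629, 0.653, 0.304]
force: [-0.7, -0.0, -0.6]
grip_width: 0.004
```

```bash
python3 - <<'E'
from h import *
print(delta(goal(61,22,9)),tool()[2]["joints"])
E
```

```text
(array([-1.05523048, -1.91922864, 68.92453955]), array([-0.10145601, -0.11194834,  0.00310509])) [-0.36316746 -0.03493397  2.08250117  0.87631637  0.40015998 -2.67218198]
```

Joint 6 is near its limit of -2.88, so I'll spin the tool about its own axis for margin before entering.

Call:
play_rows(
  motion=[
    [[0,0,0],[0,0,6]],
    [[0,0,0],[0,0,6]],
    [[0,0,0],[0,0,6]],
    [[0,0,0],[0,0,6]],
    [[0,0,0],[0,0,6]],
    [[0,0,0],[0,0,0]],
  ],
)

```text
time_s: 4.7
eef_pos: [534.7, 2.4, 260.4]
ee_rot: [0.204, 0.777, 0.466, 0.371]
force: [-0.0, -0.7, 0.2]
grip_width: 0.002
```

```bash
cat >> h.py <<'E'
AL=30
_Rg=Rgoal
def Rgoal(): return _Rg()*Rn.from_euler('z',AL,degrees=True)
_arc=arc
def arc(*a):
    c,s=np.cos(np.radians(AL)),np.sin(np.radians(AL))
    return np.round(np.array(_arc(*a))@np.array([[c,-s],[s,c]]),1).tolist()
def hsup(f): # support of finger box toward a spoke at angle f
    return 14.3*abs(np.cos(np.radians(f+AL)))+11*abs(np.sin(np.radians(f+AL)))
def contact(fs,r=61): return fs-np.degrees(np.arcsin((7+hsup(fs))/r))
E
python3 - <<'E'
from h import *
print(delta(goal(61,22,9)),tool()[2]["joints"])
print([(f,round(contact(f),1)) for f in(58,100,108,114,120)])
a=arc(61,22,97,4);print(a,np.sum(a,0))
E
```

```text
(array([-2.17046919, -2.31411348, 70.82952283]), array([ 0.0544614 , -0.0709091 , -0.15509402])) [-0.36457108 -0.04037855  2.08372632  0.87567771  0.40115332 -2.14487423]
[(58, np.float64(40.4)), (100, np.float64(76.2)), (108, np.float64(83.8)), (114, np.float64(89.8)), (120, np.float64(95.9))]
[[-4.1, 0.4], [-4.2, 0.1], [-4.2, -0.1], [-4.2, -0.5], [-4.1, -0.7], [-4.0, -1.0], [-4.0, -1.3], [-3.9, -1.6], [-3.8, -1.8], [-3.6, -2.1], [-3.5, -2.3], [-3.3, -2.6], [-3.1, -2.8], [-3.0, -3.0], [-2.7, -3.2], [-2.5, -3.4], [-2.3, -3.5], [-2.0, -3.7], [-1.8, -3.8]] [-64.3 -36.9]
```

Call:
play_rows(
  motion=[
    [[-2,-2,0],[0,0,0]],
    [[0,0,10],[0,0,0]],
    [[0,0,10],[0,0,0]],
    [[0,0,10],[0,0,0]],
    [[0,0,10],[0,0,0]],
    [[0,0,10],[0,0,0]],
    [[0,0,10],[0,0,0]],
    [[0,0,10],[0,0,0]],
    [[0,0,0],[0,0,0]],
  ],
)

```text
time_s: 5.45
eef_pos: [586.8, 3.5, 211.5]
ee_rot: [0.205, 0.776, 0.469, 0.369]
force: [0.3, 0.6, -0.2]
grip_width: -0.0
```

```bash
sed -i 's/f+AL/f-AL/g' h.py; python3 - <<'E'
from h import *
print(delta(goal(61,22,9)),tool()[2]["joints"],tool()[2]["force"])
print([(f,round(contact(f),1)) for f in(58,100,108,114,120)])
E
```

```text
(array([ 0.60377271,  0.74602183, -0.50580699]), array([-0.04221024, -0.03729866,  0.19886536])) [-0.31162963  0.15943457  2.01903264  1.15060054  0.2910993  -2.41427299] [ 0.32216413  0.61865792 -0.21081411]
[(58, np.float64(34.0)), (100, np.float64(78.6)), (108, np.float64(88.1)), (114, np.float64(95.4)), (120, np.float64(102.8))]
```

Call:
play_rows(
  motion=[
    [[-4.1,0.4,0],[0,0,0]],
    [[-4.2,0.1,0],[0,0,0]],
    [[-4.2,-0.1,0],[0,0,0]],
    [[-4.2,-0.5,0],[0,0,0]],
    [[-4.1,-0.7,0],[0,0,0]],
    [[-4.0,-1.0,0],[0,0,0]],
    [[-4.0,-1.3,0],[0,0,0]],
    [[0,0,0],[0,0,0]],
  ],
)

```text
time_s: 6.12
eef_pos: [575.9, -20.4, 199.7]
ee_rot: [0.205, 0.776, 0.468, 0.37]
force: [1.0, 1.5, -0.5]
grip_width: -0.003
```

```bash
python3 - <<'E'
from h import *
print(delta(goal(61,50,9)),tool()[2]["joints"],tool()[2]["force"])
E
```

```text
(array([-0.2030572 ,  0.28105831,  0.91379747]), array([ 0.04726116, -0.08264718,  0.16175806])) [-0.38270645  0.15959899  2.05934145  1.29409483  0.33124812 -2.60759117] [ 0.95435609  1.54847573 -0.49114933]
```

Call:
play_rows(
  motion=[
    [[-3.9,-1.6,0],[0,0,4]],
    [[-3.9,-1.6,0],[0,0,4]],
    [[-3.9,-1.6,0],[0,0,4]],
    [[-3.9,-1.6,0],[0,0,4]],
    [[-3.9,-1.6,0],[0,0,4]],
    [[-3.9,-1.6,0],[0,0,4]],
    [[0,0,0],[0,0,0]],
  ],
)

```text
time_s: 6.7
eef_pos: [562.2, -32.6, 182.7]
ee_rot: [0.123, 0.856, 0.296, 0.405]
force: [0.3, 1.6, 1.4]
grip_width: -0.003
```

```bash
python3 - <<'E'
import h
from h import *
h.AL=54
print(delta(goal(61,74,9)),tool()[2]["joints"],tool()[2]["force"])
E
```

```text
(array([-0.38339452,  0.32265305,  0.76234692]), array([ 0.03737521, -0.08121959, -0.01280132])) [-0.42908159  0.16659636  2.11042404  1.4453211   0.35464653 -2.3769857 ] [0.254828   1.61207235 1.35120636]
```

Tracking well. I'll finish this push, back off slightly and withdraw along the axle, then look.

Call:
play_rows(
  motion=[
    [[-3.9,-1.6,0],[0,0,4]],
    [[-3.9,-1.6,0],[0,0,4]],
    [[-3.9,-1.6,0],[0,0,4]],
    [[-3.9,-1.6,0],[0,0,4]],
    [[-3.9,-1.6,0],[0,0,4]],
    [[-3.9,-1.6,0],[0,0,4]],
    [[0,0,0],[0,0,0]],
    [[4,0,0],[0,0,0]],
    [[4,0,0],[0,0,0]],
    [[0,0,-20],[0,0,0]],
    [[0,0,-20],[0,0,0]],
    [[0,0,-20],[0,0,0]],
    [[0,0,-20],[0,0,0]],
    [[0,0,-20],[0,0,0]],
    [[0,0,0],[0,0,0]],
  ],
)

```text
time_s: 7.95
eef_pos: [473.8, -36.2, 235.4]
ee_rot: [0.039, 0.898, 0.113, 0.422]
force: [-0.0, -1.0, 0.2]
grip_width: -0.001
```

```bash
cat >> h.py <<'E'
def look(th,name):
    cal=ctrl.get_calibration("wrist");p,R,_=tool();im=ctrl.capture("wrist")[:,:,::-1].copy()
    T=np.array(cal["tool_from_camera"]);K=np.array(cal["K"])
    def pw(P):
        q=np.linalg.inv(T)@np.r_[R.inv().apply(P-p),1];n=np.hypot(q[0],q[1]);a=np.arctan2(n,q[2])*K[0,0]
        return int(K[0,2]+a*q[0]/n),int(K[1,2]+a*q[1]/n)
    for f in range(0,360,15):cv2.circle(im,pw(goal(93,f,-16)),1,(0,0,255),-1)
    for o in(36,108,180,252,324): cv2.line(im,pw(goal(25,th+o,-7)),pw(goal(93,th+o,-7)),(0,255,0),1)
    cv2.line(im,pw(goal(61,th,0)),pw(goal(93,th,0)),(255,0,255),1)
    cv2.imwrite(name,im)
E
python3 - <<'E'
import h
from h import *
h.AL=78
print(delta(goal(61,98,-71)),tool()[2]["joints"],tool()[2]["force"])
look(300,"pics/w2.png")
cv2.imwrite("pics/t2.png",cv2.resize(ctrl.capture("top")[110:290,130:400,::-1],(780,520),interpolation=cv2.INTER_CUBIC))
E
```

```text
(array([-9.13386507, -0.13521207, 22.45645362]), array([ 0.18405795, -0.15296165,  0.37830474])) [-0.57912363 -0.15129265  2.2574642   1.09044901  0.52095852 -1.67051207] [-0.01695122 -1.01306024  0.21591436]
```

View pics/w2.png

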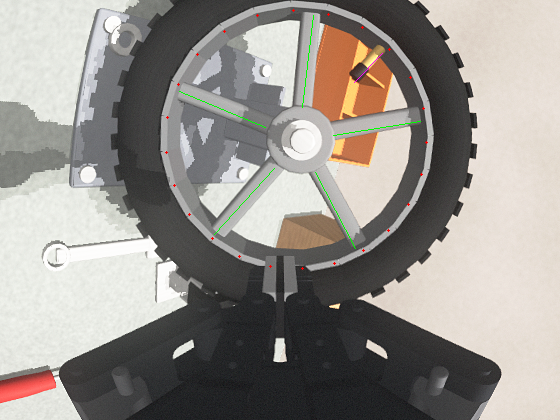

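The overlay at 300° sits on the valve (367,65) and the spokes, so the first push worked. Next I'll push the following spoke by about 60°.

Call:
play_rows(
  motion=[
    [[0,0,0],[0,0,-6]],
    [[0,0,0],[0,0,-6]],
    [[0,0,0],[0,0,-6]],
    [[0,0,0],[0,0,0]],
  ],
)

```text
time_s: 8.38
eef_pos: [475.1, -35.8, 232.4]
ee_rot: [0.103, 0.87, 0.253, 0.41]
force: [0.4, -0.7, 0.0]
grip_width: 0.003
```

```bash
sed -i 's/^AL=30/AL=60/' h.py; python3 - <<'E'
from h import *
print(delta(goal(61,12,9)),tool()[2]["joints"])
print([(f,round(contact(f),1)) for f in(48,100,104,106,108,110)])
a=arc(61,12,80,4);print(a)
E
```

```text
(array([75.3396277 , -8.51255557, 99.50913664]), array([-0.04633619, -0.00046589,  0.33453448])) [-0.57616324 -0.1411802   2.25644068  1.0974108   0.51820269 -1.99205938]
[(48, np.float64(25.6)), (100, np.float64(75.8)), (104, np.float64(79.9)), (106, np.float64(82.0)), (108, np.float64(84.1)), (110, np.float64(86.2))]
[[-2.9, 3.1], [-3.1, 2.8], [-3.3, 2.6], [-3.5, 2.3], [-3.7, 2.2], [-3.8, 1.8], [-4.0, 1.6], [-4.0, 1.4], [-4.2, 1.0], [-4.2, 0.7], [-4.2, 0.5], [-4.3, 0.2], [-4.3, -0.2], [-4.2, -0.5], [-4.2, -0.7], [-4.2, -1.0], [-4.1, -1.3]]
```

Call:
play_rows(
  motion=[
    [[15,-1.7,0],[0,0,0]],
    [[15,-1.7,0],[0,0,0]],
    [[15,-1.7,0],[0,0,0]],
    [[15,-1.7,0],[0,0,0]],
    [[15,-1.7,0],[0,0,0]],
    [[0,0,15],[0,0,0]],
    [[0,0,15],[0,0,0]],
    [[0,0,15],[0,0,0]],
    [[0,0,0],[0,0,0]],
  ],
)

```text
time_s: 9.13
eef_pos: [547.3, 12.1, 248.2]
ee_rot: [0.101, 0.872, 0.25, 0.409]
force: [-0.5, 0.2, 0.2]
grip_width: -0.007
```

```bash
python3 - <<'E'
from h import *
print(delta(goal(61,12,9)),tool()[2]["joints"])
E
```

```text
(array([ 1.11069094,  0.48997284, 53.08733002]), array([-0.15316967,  0.09773478, -0.09159497])) [-0.32310112  0.00958183  2.06876205  0.89592897  0.3533799  -1.62451204]
```

Enter, then push to a finger angle of about 80°, slightly short of the final position.

Call:
play_rows(
  motion=[
    [[1,0.5,0],[0,0,0]],
    [[0,0,10],[0,0,0]],
    [[0,0,10],[0,0,0]],
    [[0,0,10],[0,0,0]],
    [[0,0,10],[0,0,0]],
    [[0,0,13],[0,0,0]],
    [[0,0,0],[0,0,0]],
  ],
)

```text
time_s: 9.72
eef_pos: [588.2, 13.3, 217.0]
ee_rot: [0.102, 0.871, 0.25, 0.41]
force: [0.1, 0.8, -0.8]
grip_width: -0.001
```

Call:
play_rows(
  motion=[
    [[-2.9,3.1,0],[0,0,0]],
    [[-3.1,2.8,0],[0,0,0]],
    [[-3.3,2.6,0],[0,0,0]],
    [[-3.5,2.3,0],[0,0,0]],
    [[-3.7,2.2,0],[0,0,0]],
    [[-3.8,1.8,0],[0,0,0]],
    [[-4.0,1.6,0],[0,0,0]],
    [[-4.0,1.4,0],[0,0,0]],
    [[-4.2,1.0,0],[0,0,0]],
    [[0,0,0],[0,0,0]],
  ],
)

```text
time_s: 10.55
eef_pos: [576.5, -20.1, 204.0]
ee_rot: [0.102, 0.871, 0.251, 0.411]
force: [-0.2, 0.7, 1.3]
grip_width: -0.003
```

```bash
python3 - <<'E'
from h import *
print(delta(goal(61,48,9)),tool()[2]["joints"],tool()[2]["force"])
E
```

```text
(array([-1.22403589, -1.66490232,  3.16692401]), array([ 0.05642949, -0.09836917,  0.02687631])) [-0.38095465  0.15298632  2.05348493  1.26092736  0.33266041 -2.04526868] [-0.1775676   0.74750733  1.25867707]
```

Call:
play_rows(
  motion=[
    [[-4.2,0.7,1],[0,0,0]],
    [[-4.2,0.5,1],[0,0,0]],
    [[-4.3,0.2,0],[0,0,0]],
    [[-4.3,-0.2,0],[0,0,0]],
    [[-4.2,-0.5,0],[0,0,0]],
    [[-4.2,-0.7,0],[0,0,0]],
    [[-3.0,-0.7,0],[0,0,0]],
    [[0,0,0],[0,0,0]],
    [[4,0,0],[0,0,0]],
    [[4,0,0],[0,0,0]],
    [[0,0,-20],[0,0,0]],
    [[0,0,-20],[0,0,0]],
    [[0,0,-20],[0,0,0]],
    [[0,0,-20],[0,0,0]],
    [[0,0,-20],[0,0,0]],
    [[0,0,0],[0,0,0]],
  ],
)

```text
time_s: 11.88
eef_pos: [489.7, -32.9, 254.7]
ee_rot: [0.104, 0.87, 0.251, 0.411]
force: [0.6, -0.8, 0.2]
grip_width: 0.004
```

```bash
python3 - <<'E'
from h import *
print(delta(goal(61,75,9)),tool()[2]["force"])
look(355,"pics/w3.png")
E
```

```text
(array([-10.17109551,  -2.67319937, 102.59490407]), array([ 0.25586174, -0.1163719 ,  0.12453218])) [ 0.63646442 -0.78952462  0.24148931]
```

View pics/w3.png

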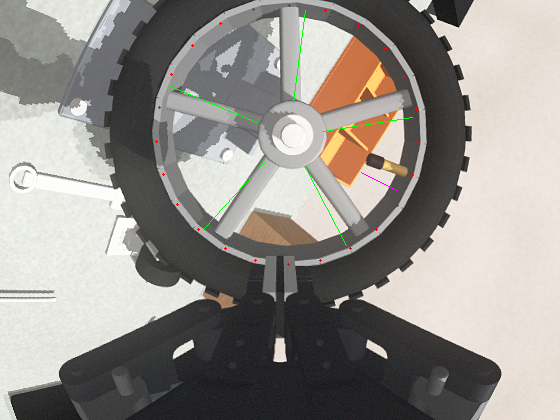

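The valve is at (387,166), short of the 355° overlay. I'll refine the angle with a joint fit of the top-view and wrist-view points.

```bash
cat > fit.py <<'E'
from h import *
cal=ctrl.get_calibration("wrist");T=np.array(cal["tool_from_camera"]);K=np.array(cal["K"])
def pwv(P,p,R):
    q=(np.c_[R.inv().apply(P-p),np.ones(len(P))]@np.linalg.inv(T).T)[:,:3]
    n=np.hypot(q[:,0],q[:,1]);a=np.arctan2(n,q[:,2])*K[0,0]
    return np.c_[K[0,2]+a*q[:,0]/n,K[1,2]+a*q[:,1]/n]
def wfit(spk,nut,valve,p,R): # spk: [(offset,(u,v))]
    u=lambda p:np.array(p)/2.8889+[130,110]
    top=u([(276,403),(433,402),(347,289)])
    obs=np.array([q for _,q in spk]+[nut]+valve,float)
    def f(x):
        s=x[:3];a=proj(world([[-110,85,0],[-110,-85,0],HUB-39*AX],s))-top
        P=[rim(93,x[3]+o,-7) for o,_ in spk]+[HUB-39*AX,rim(61,x[3]),rim(92,x[3])]
        b=pwv(world(P,s),p,R)-obs
        return np.r_[a.ravel()*1.5,b.ravel()*.7]
    r=least_squares(f,np.r_[S,355],x_scale=[100,100,.1,10]);return r.x,r.fun.reshape(-1,2)
E
python3 - <<'E'
from fit import *
p,R,_=tool()
x,f=wfit([(252,(289,12)),(324,(407,98)),(36,(360,232)),(108,(221,233)),(180,(170,101))],(293,135),[(367,159),(406,172)],p,R)
print(x,x[3]%360,np.round(f,1).tolist()); np.save("s.npy",x)
E
python3 -c "
from h import *
for f in (48,94,96,100,104,106,108):print(f,contact(f))
print(delta(goal(61,60,9)))"
```

```text
[5.44273006e+02 2.72141040e+01 3.67189034e-02 3.46893273e+02] 346.8932733850559 [[-0.2, 0.4], [-1.1, 0.0], [-1.2, 1.6], [0.5, -3.3], [3.5, 0.4], [2.5, 1.7], [0.1, 2.9], [-1.5, 0.0], [0.9, 2.2], [1.6, 0.8], [-0.8, 0.8]]
48 25.57028456408766
94 69.79891445029486
96 71.76984912770662
100 75.77961489350739
104 79.87978629041545
106 81.96358005796696
108 84.06966447653367
(array([  7.86714663,  -2.06700342, 102.52855882]), array([ 0.24753725, -0.09347127,  0.08012863]))
```

```bash
python3 - <<'E'
from h import *
print(delta(goal(61,66,9)))
a=arc(61,66,87.5,3);print(a)
E
```

```text
(array([  1.49152198,  -2.40998471, 102.51669474]), array([ 0.24753725, -0.09347127,  0.08012863]))
[[-3.2, -0.5], [-3.2, -0.6], [-3.1, -0.8], [-3.1, -1.0], [-3.1, -1.1], [-3.0, -1.3], [-3.0, -1.5]]
```

Call:
play_rows(
  motion=[
    [[1.5,-2.4,0],[0,0,0]],
    [[0,0,20],[0,0,0]],
    [[0,0,20],[0,0,0]],
    [[0,0,20],[0,0,0]],
    [[0,0,14],[0,0,0]],
    [[0,0,14],[0,0,0]],
    [[0,0,14],[0,0,0]],
    [[0,0,0],[0,0,0]],
  ],
)

```text
time_s: 12.6
eef_pos: [569.5, -26.2, 184.0]
ee_rot: [0.101, 0.872, 0.251, 0.409]
force: [-1.0, -0.4, -0.4]
grip_width: 0.002
```

```bash
python3 - <<'E'
from h import *
print(delta(goal(61,87.5,9)),delta(goal(61,66,9))[0],tool()[2]["force"])
E
```

```text
(array([-19.92995223,  -3.87373393,  -2.94047949]), array([-0.15069708,  0.13966362, -0.0127408 ])) [ 1.8613486   2.67921394 -3.01083795] [-0.96683758 -0.44421145 -0.43646645]
```

Call:
play_rows(
  motion=[
    [[-2.9,0.2,-1],[0,0,0]],
    [[-2.9,0,-1],[0,0,0]],
    [[-2.9,-0.4,0],[0,0,0]],
    [[-2.9,-0.6,0],[0,0,0]],
    [[-2.8,-0.8,0],[0,0,0]],
    [[-2.8,-1,0],[0,0,0]],
    [[-2.8,-1.3,0],[0,0,0]],
    [[0,0,0],[0,0,0]],
    [[0,0,0],[0,0,0]],
  ],
)

```text
time_s: 13.35
eef_pos: [554.8, -34.1, 173.2]
ee_rot: [0.102, 0.871, 0.251, 0.41]
force: [0.2, 0.6, 1.0]
grip_width: -0.005
```

```bash
python3 - <<'E'
from h import *
print(delta(goal(61,87.5,9)),tool()[2]["force"])
E
```

```text
(array([-0.74221204, -1.28653136,  1.48675189]), array([0.04393962, 0.01797936, 0.02605777])) [0.21249318 0.64462349 0.96511586]
```

Call:
play_rows(
  motion=[
    [[4,0,0],[0,0,0]],
    [[4,0,0],[0,0,0]],
    [[0,0,-20],[0,0,0]],
    [[0,0,-20],[0,0,0]],
    [[0,0,-20],[0,0,0]],
    [[0,0,-20],[0,0,0]],
    [[0,0,-20],[0,0,0]],
    [[0,0,-20],[0,0,0]],
    [[0,0,-20],[0,0,0]],
    [[0,0,-20],[0,0,0]],
    [[0,0,0],[0,0,0]],
  ],
)

```text
time_s: 14.27
eef_pos: [435.8, -34.7, 283.4]
ee_rot: [0.104, 0.87, 0.251, 0.411]
force: [0.2, -1.1, -0.5]
grip_width: 0.001
```

```bash
python3 - <<'E'
from h import *
look(0,"pics/w4.png")
print(tool()[0])
t=ctrl.capture("top")[:,:,::-1].copy()
cv2.imwrite("pics/t4raw.png",t)
cv2.imwrite("pics/t4.png",cv2.resize(t[110:290,130:400],(780,520),interpolation=cv2.INTER_CUBIC))
E
```

```text
[436.54533053 -34.83886139 282.47940569]
```

View pics/w4.png

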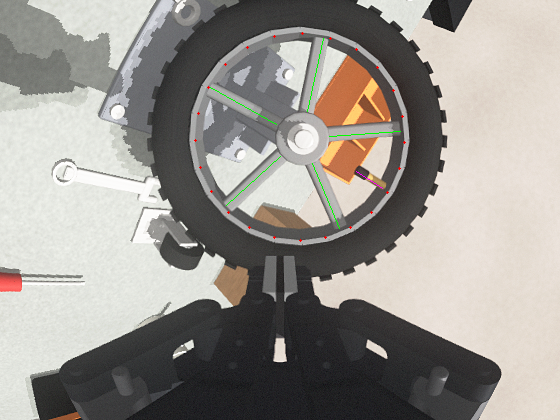

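θ is close to 0: the overlay lies on every spoke and on the valve (370,178). I'll retreat to clear the top camera and check independently.

Call:
play_rows(
  motion=[
    [[0,0,-30],[0,0,0]],
    [[0,0,-30],[0,0,0]],
    [[0,0,-30],[0,0,0]],
    [[0,0,-30],[0,0,0]],
    [[0,0,0],[0,0,0]],
  ],
)

```text
time_s: 14.78
eef_pos: [347.9, -40.9, 357.7]
ee_rot: [0.106, 0.871, 0.248, 0.411]
force: [0.2, -0.4, 0.4]
grip_width: 0.001
```

```bash
python3 - <<'E'
from h import *
t=ctrl.capture("top")[110:290,130:400,::-1]
t=cv2.resize(t,(780,520),interpolation=cv2.INTER_CUBIC);cv2.imwrite("pics/t5raw.png",t);t=t.copy()
q=lambda P:tuple(int(a) for a in (proj(world(P,S))[0]-[130,110])*2.8889)
for o in(36,108,180,252,324):cv2.line(t,q(rim(25,o,-7)),q(rim(93,o,-7)),(0,255,0),1)
cv2.line(t,q(rim(61,0)),q(rim(93,0)),(255,0,255),1)
for f in range(0,360,15):cv2.circle(t,q(rim(93,f,-16)),1,(0,0,255),-1)
for a,b in(((-110,85),(-110,-85)),((-110,-85),(130,-85)),((-110,85),(130,85))):cv2.line(t,q([*a,12]),q([*b,12]),(255,255,0),1)
cv2.imwrite("pics/t5.png",t)
E
```

```text
(no output)
```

View pics/t5.png

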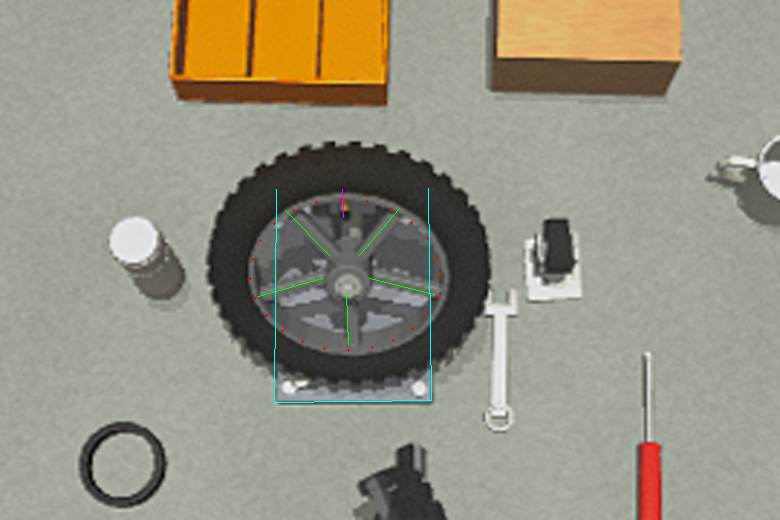

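```bash
python3 - <<'E'
import cv2
t=cv2.imread("pics/t5raw.png")[170:400,230:470]
cv2.imwrite("pics/t6.png",cv2.resize(t,None,fx=2.5,fy=2.5,interpolation=cv2.INTER_CUBIC))
E
```

```text
(no output)
```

View pics/t6.png

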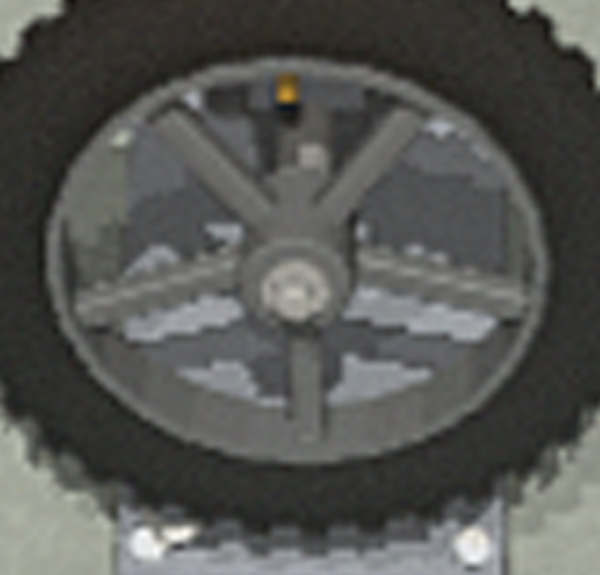

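```bash
python3 - <<'E'
from h import *
u=lambda p:(np.array(p,float)/2.5+[230,170])/2.8889+[130,110]
L=[(36,(415,112)),(108,(520,300)),(180,(307,435)),(252,(82,308)),(324,(168,112))]
ov=u([p for _,p in L]+[(295,290),(287,108),(287,76)])
ring=[(48,262),(547,262),(297,62),(302,462)]
ro=u(ring); base=np.array([(276,403),(433,402)])/2.8889+[130,110]
def f(x,full=False):
    s=x[:3];th=x[3];
    a=proj(world([rim(92,th+o,-6) for o,_ in L]+[HUB-39*AX,rim(61,th),rim(90,th)],s))-ov
    b=proj(world([rim(x[4],g,-16) for g in(270,90,0,180)],s))-ro
    c=proj(world([[-110,85,0],[-110,-85,0]],s))-base
    return np.r_[a,b,c].ravel()
r=least_squares(f,np.r_[S,0,95],x_scale=[100,100,.1,10,5])
print(r.x,np.round(r.fun.reshape(-1,2),1).tolist(),"sd",np.sqrt(np.diag(np.linalg.inv(r.jac.T@r.jac))*(r.fun@r.fun)/20))
E
```

```text
[ 5.44611147e+02  2.36006177e+01  2.05379744e-02 -1.30731952e+00
  9.83201467e+01] [[2.1, -2.1], [-0.0, 1.1], [0.2, -0.3], [0.2, 0.7], [-2.7, -1.6], [-0.0, 2.0], [0.6, 1.4], [0.1, -2.8], [-0.1, 0.8], [-0.0, 1.1], [-0.8, -0.1], [0.1, -0.2], [0.4, -0.3], [-0.1, 0.4]] sd [1.08807328 1.14246411 0.01666867 1.35588355 2.16151241]
```

```bash
python3 -c "
from h import *
print(tool()[2]['force'],tool()[2]['time_s']);print(ctrl.finish_job())"
```

```text
[ 0.591216   -0.2283966  -0.75264974] 14.8333
the job is handed in; nothing more can be done
None
```

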